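Nudge a guitar bridge blank home against fence and red stop

TASK

On the guitar maker's plywood jig, push the dark bridge blank away from you with the fingertips until its long edge lies flat against the wooden fence, then slide it along the fence until its end butts against the red stop, and leave it there tight to both and clear of the hand. Only push it: it must never be pinched between the fingers or lifted off the board, and the weight, jar, glue bottle and screwdriver must be left where they are.

Things in the scene. Friction and masses are not known exactly. Their poses are not given: they have to be found in the camera images.
- jig: Fixed plywood board lying on the bench, 240 (x) by 400 (y) by 12 mm thick; origin at the centre of its underside, z up. A straight wooden fence, 22 mm thick and 22 mm high above the board, runs the board's whole length along y; its inner face is at jig x = +95 mm and looks to -x. So +x of the jig points from the open side to the fence. The board's turn on the bench varies up to 0.3 rad.
- stop_red: The red stop: a fixed block on the board, touching the fence and standing out from it, 50 (x) by 20 (y) by 26 mm high, with a brass screw head 4 mm high on top; origin at the centre of its underside on the board top, axes parallel to the jig's. It stands near one end of the fence or the other, its centre 155 to 175 mm from the board's middle.
- stop_blue: The blue stop, like the red one in size, at the other end of the fence. Not to be used.
- bridge: The guitar bridge blank: loose dark rosewood bar, 32 (x) by 110 (y, its long axis) mm, 10 mm thick at its ends and 14 mm in the middle 64 mm of its length, about 60 g; origin at the centre of its underside, z up. It starts lying on the board near its middle, its centre 65 to 115 mm from the fence and turned up to 0.3 rad from it, white strip towards it.
- weight: Bystander: brass weight, 36 mm across, 35 mm high, standing on one open-side corner of the board; origin at the centre of its underside.
- jar: Bystander: small white jar with orange lid, 38 mm across, 34 mm high, on the other open-side corner of the board; origin at the centre of its underside.
- glue: Bystander: closed white glue bottle, 52 mm across, 130 mm high, standing on the bench about 280 mm from the board's middle beyond its -y end; origin at the centre of its underside.
- screwdriver: Bystander: red-handled screwdriver, 190 mm long, lying on the bench about 270 mm from the board's middle beyond its +y end; its length along its own x, origin below its middle.
Things that resemble listed ones, but are neither listed nor needed, are in the scene too. Leave any green look-alike of the bridge alone.

How it is judged:
By the outcome, as a careful person would: the job done as asked, in the order asked, and still so for the second after the job is handed in, with the robot touching nothing.
It also fails if it takes over 56 s, if anything falls off the work surface, if the arm or the gripper's body presses on something with over 40 N, if the wrist force passes 120 N, or if a joint passes its speed limit or range.

ROBOT

A 6-joint arm with a two-finger parallel gripper is mounted at the origin on the work surface. World frame = base frame: x ahead of the robot, y to its left, z up, the work surface at z = 0. Lengths are in m, angles in rad, forces in N, time in s.
With the tool pointing down it reaches from about 0.35 to 0.975 m from the base axis. Payload 4.9 kg.
Tool frame: the origin (TCP) lies on the mounting face of the last link; the fingertips stand 173 mm ahead of it and the grasp point (between the pads) lies 155 mm ahead of it (tcp_to_grasp is the distance from the TCP to the grasp point, in m); z points along the fingers, y is the line along which they close (so a half turn about z gives the same grasp; the last joint's range is limited). The gripper opens to 85 mm and grips with 20 to 120 N. Pads are 22 mm wide; open, the fingers measure 114 mm over their backs; the gripper's body (76 mm by 85 mm) begins 54 mm behind the grasp point. The pads swing forward as they close: fully open they stand 13 mm farther back than shut.
Start: joints at [-1.375, 0.053, 1.613, -0, 1.476, -0.119], TCP at [0.194, -0.594, 0.405] pointing down, gripper open.
Joint ranges: [-3.01, 3.01], [-1.01, 2.22], [0.06, 2.58], [-1.02, 4.17], [0.09, 2.62], [-3.14, 3.14]. Speed limits (rad/s): [2.57, 2.57, 3.14, 3.14, 3.14, 3.14].

INTERFACE

Orientations are given as a rotation vector (axis times angle).
In Python, from station import get_obs, get_image, calibration, finish_job, tcp_to_grasp gives the robot as it stands. The module is installed in compiled form; this text tells all that it offers.
- The arm moves only by the tool arm_command, never from a script. Its argument "plan" is a list that holds one entry, the list of rows, each a list of 6 numbers: the shift along the tool's x, y, z in cm, then the turn, a rotation vector about the tool's x, y, z in rad. A call has 1 to 12 rows; each row is the pose to reach, as a shift and turn from the pose commanded when the call began, along the tool's axes at that moment; what a row does not reach only later rows make up. A row lasts 1/12 s, in which the tool goes at most 41.7 mm and 7.16 degrees, less where a joint would pass 70% of its speed; a pose out of reach is approached as far as the arm can. A call with a gripper value outside its range is refused whole. "gripper" is the closure, from -1 (fully open) to 1 (shut), set as the call begins (left out, the last holds). The fingers move at their own pace and stop on an object; "force" is the grip in N (left out, the last holds). Time passes only in rows, so rows that repeat a pose let the fingers close. It gives the time, the measured TCP pose, the force, the opening and the grip force at its end, in the units of the state.
- get_obs(): the state, without advancing time (a new reading comes with each control period).
- get_image(name): name is "side" or "top" or "wrist"; returns (picture, depth): 480x640x3 uint8, blue, green, red; 480x640 float32, m along the optical axis (not along the pixel's ray), 0 where there is no reading.
- calibration(name): a dict with "fx", "fy", "cx", "cy" (pixels), "pose" (4x4, takes a point from camera to world coordinates). Camera axes: x right, y up, looking along -z (the intrinsics and any distortion apply to the point x, -y, -z); pixel columns grow to the right and rows downward; lengths in m; the calibration is good to about 2 mm. The wrist camera is an equidistant fisheye: a pixel r from the principal point sees the ray r / f radians off the axis. A picture is of the moment at which its call begins: read the wrist's pose just before it. calibration takes no time and is no camera call; for the wrist camera it gives the pose at the moment of the call.
- finish_job(): hands the job in; it is judged then, once.
The state is a dict: "t": time; "q": joint angles; "dq": joint speeds; "effort": joint torques, N m; "tool_pos": TCP position; "tool_rot": TCP orientation; "contact_force": force on the tool from outside, world axes, zero at the start; "wrist_torque": the same for the moment, N m; "opening": finger opening in m; "grip_force": force on a finger pad.
Only numpy, scipy, OpenCV 4.12 (cv2) and the standard library are available. Lean on these libraries where they do the work, as an engineer would, in place of code of your own. Each camera call takes 0.05 s, during which the arm holds its last target. There are 200 camera calls.

## Working session

There is one attempt and no reset: what is moved stays moved. The work goes in short steps, Python scripts to look and compute and a tool call to move; the robot and the scene stay as the last step left them, time stands still between calls to the robot, and variables do not carry over. Pictures are saved under pics/ and viewed, at most 13 in all, crops included, and the job is handed in when it is done.

Besides the shell and the picture viewer there is one more tool, called after ">>>" as name([rows], argument=value, ...), one row to a line, values as JSON. arm_command: Moves the arm, as the interface text tells. Its arguments: {"type":"object","properties":{"plan":{"type":"array"},"gripper":{"type":"number"},"force":{"type":"number"}},"required":["plan"]}

```bash
mkdir -p pics
cat > h.py <<'E'
import numpy as np, cv2
from scipy.spatial.transform import Rotation as R
from station import get_obs,get_image,calibration,finish_job,tcp_to_grasp
def world(cal,depth):
    v,u=np.mgrid[0:480,0:640]
    x=(u-cal['cx'])/cal['fx']*depth; y=(v-cal['cy'])/cal['fy']*depth
    P=np.stack([x,-y,-depth,np.ones_like(depth)],-1)
    W=(P@np.array(cal['pose']).T)[...,:3]; W[depth==0]=np.nan
    return W
E
python3 - <<'E'
from h import *
c=calibration('top'); im,d=get_image('top'); cv2.imwrite('pics/top0.png',im); np.savez('top0.npz',im=im,d=d)
print({k:(np.round(v,3).tolist()) for k,v in c.items()}); o=get_obs(); print(o)
print(R.from_rotvec(o['tool_rot']).as_matrix().round(3))
W=world(c,d)
for v in range(40,480,60): print([tuple(W[v,u].round(2)) for u in range(40,640,140)])
E
```

```text
{'fx': 437.817, 'fy': 437.817, 'cx': 320.89, 'cy': 239.273, 'pose': [[-0.025, 0.995, -0.094, 0.542], [-1.0, -0.025, 0.003, 0.017], [0.001, 0.094, 0.996, 0.989], [0.0, 0.0, 0.0, 1.0]]}
{'t': 0.05, 'q': array([-1.37498222e+00,  5.33428331e-02,  1.61428333e+00,  1.08807780e-05,
        1.47596735e+00, -1.18993318e-01]), 'dq': array([-0.0016769 , -0.00120849, -0.00264529, -0.00030321, -0.00098458,
       -0.00077044]), 'effort': array([-1.51150805e-03, -3.95177472e+01, -3.71661079e+01, -2.53098497e-04,
        3.96243820e-03, -1.96977219e-06]), 'tool_pos': array([ 0.19347446, -0.59402179,  0.40347772]), 'tool_rot': array([-3.10078018e+00, -4.92143837e-01,  1.03625510e-04]), 'contact_force': array([-0.40382341, -0.32576168,  0.10378697]), 'wrist_torque': array([-0.02122694, -0.00724447, -0.00508018]), 'grip_force': 0.0, 'opening': 0.08544329611364122}
[[ 0.951  0.31  -0.   ]
 [ 0.31  -0.951  0.002]
 [ 0.    -0.002 -1.   ]]
[(np.float64(1.34), np.float64(0.91), np.float64(-0.36)), (np.float64(1.34), np.float64(0.46), np.float64(-0.38)), (np.float64(1.34), np.float64(-0.0), np.float64(-0.41
[... 1384 characters left out ...]
4(0.02), np.float64(-0.0)), (np.float64(0.4), np.float64(-0.29), np.float64(0.0)), (np.float64(0.4), np.float64(-0.6), np.float64(0.01))]
[(np.float64(0.3), np.float64(0.63), np.float64(0.01)), (np.float64(0.29), np.float64(0.33), np.float64(0.0)), (np.float64(0.28), np.float64(0.02), np.float64(-0.0)), (np.float64(0.27), np.float64(-0.28), np.float64(-0.0)), (np.float64(0.27), np.float64(-0.59), np.float64(0.01))]
[(np.float64(0.17), np.float64(0.63), np.float64(0.01)), (np.float64(0.16), np.float64(0.33), np.float64(0.0)), (np.float64(0.25), np.float64(0.03), np.float64(0.25)), (np.float64(0.15), np.float64(-0.28), np.float64(-0.0)), (np.float64(0.14), np.float64(-0.57), np.float64(0.01))]
```

View pics/top0.png

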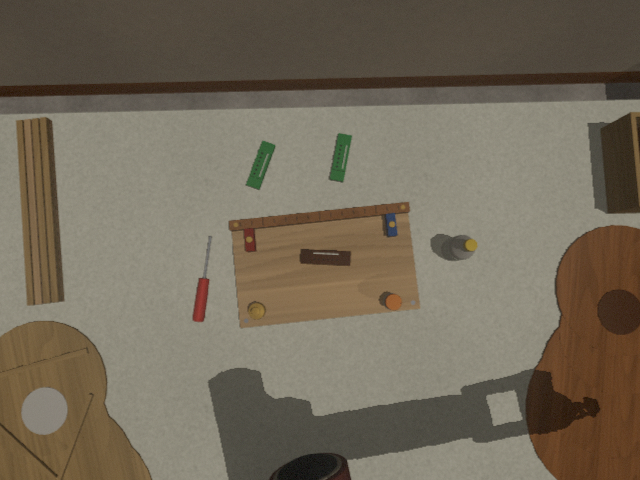

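The top view shows the dark bridge at (325,257) and the fence running from (230,225) to (410,208). The red stop is at (250,240), at the jig's +y end, and the blue stop is at (391,226). The weight is at (257,311), the jar at (393,301), the screwdriver at (203,285) and the glue at (460,247). Things that could be taken for the bridge are the green look-alikes at (261,165) and (341,158) and the dark bar at (325,257). I choose the dark bar with the white strip.

Run:
```python
from h import *
z=np.load('top0.npz'); im,d=z['im'],z['d']; c=calibration('top'); W=world(c,d)
roi=np.zeros((480,640),bool); roi[195:335,222:425]=1
Z=W[...,2]
# ray-plane helper
def onplane(u,v,zp):
    T=np.array(c['pose']); r=T[:3,:3]@np.array([(u-c['cx'])/c['fx'],-(v-c['cy'])/c['fy'],-1.]); o=T[:3,3]
    return o+r*(zp-o[2])/r[2]
fence=roi&(Z>0.028)&(Z<0.037); fence[232:]=0
v,u=np.nonzero(fence); P=W[fence][:,:2]
(dx,dy,x0,y0)=cv2.fitLine(P.astype(np.float32),cv2.DIST_HUBER,0,.01,.01).ravel()
print('fence dir',dx,dy,'centre',x0,y0,len(P))
board=roi&(Z>0.006)&(Z<0.018); r=cv2.minAreaRect(W[roi&(Z>.006)&(Z<.05)][:,:2].astype(np.float32)); print('board rect',r)
g=im.astype(int)
dark=roi&(g.max(2)<75)&(Z>0.015)&(Z<.035); dark[:245]=0; dark[272:]=0; dark[:,:290]=0; dark[:,360:]=0
rb=cv2.minAreaRect(W[dark][:,:2].astype(np.float32)); print('bridge',rb,dark.sum(),np.nanmedian(Z[dark]))
red=roi&(g[...,2]>1.8*g[...,1])&(g[...,2]>60)&(Z>.03); red[:,275:]=0;red[260:]=0
print('red',cv2.minAreaRect(W[red][:,:2].astype(np.float32)),red.sum())
for a,b in((257,311),(393,301),(391,226)): print(W[b,a])
cv2.imwrite('pics/crop0.png',cv2.resize(im[195:335,222:425],None,fx=3.8,fy=3.8,interpolation=cv2.INTER_CUBIC))
```

```text
fence dir 0.08104042 -0.99671084 centre 0.6860434 -0.0072011957 1745
board rect ((0.5842266082763672, 0.01032690703868866), (0.45345285534858704, 0.2919503450393677), 87.7063217163086)
bridge ((0.5951384902000427, 0.0070030055940151215), (0.10939774662256241, 0.031000079587101936), 85.74188995361328) 603 0.024901605340274635
red ((0.636518657207489, 0.17118996381759644), (0.04923766851425171, 0.01907457411289215), 4.995203971862793) 151
[0.48176552 0.15389246 0.04726518]
[ 0.49542889 -0.13666759  0.04495544]
[ 0.65701151 -0.13897016  0.04455532]
```

View pics/crop0.png

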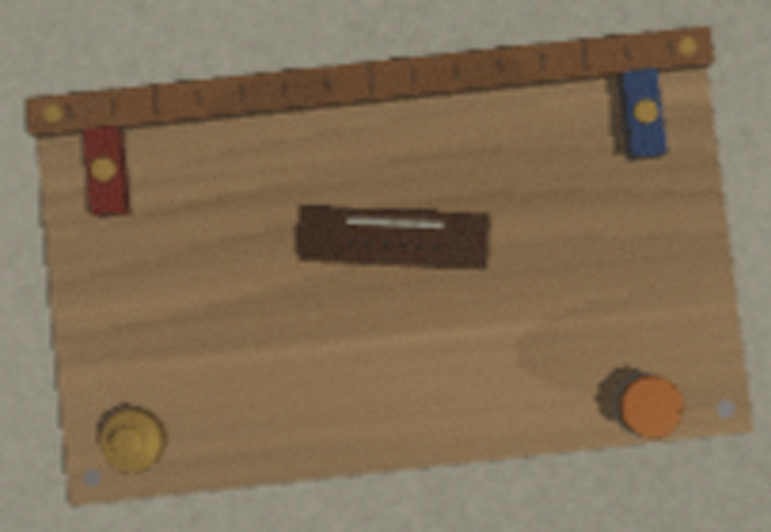

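The crop confirms the choice: a dark bar with its white strip towards the fence, clear of both stops. Jig yaw is about 0.081 and bridge yaw about -0.074. The sizes agree with the description (109 x 31 mm, top at z 0.025). I will move above the pre-push point on the open side, with the fingers half open so that both tips push on the long edge.

>>> arm_command([
  [[52.1,-45.8,0,0,0,0.234],[52.1,-45.8,0,0,0,0.234],[52.1,-45.8,0,0,0,0.234],[52.1,-45.8,0,0,0,0.234],[52.1,-45.8,0,0,0,0.234],[52.1,-45.8,0,0,0,0.234],[52.1,-45.8,0,0,0,0.234],[52.1,-45.8,0,0,0,0.234],[52.1,-45.8,0,0,0,0.234],[52.1,-45.8,0,0,0,0.234],[52.1,-45.8,0,0,0,0.234],[52.1,-45.8,0,0,0,0.234]],
], gripper=0.1)

```text
t: 1.05
tool_pos: [0.4487, -0.162, 0.4042]
tool_rot: [-3.139, -0.127, 0.001]
contact_force: [0.2, -0.9, 0.6]
opening: 0.0387
grip_force: 0.0
```

```bash
cat >> h.py <<'E'
def shift(x,y,z,yaw,M=None):
    o=get_obs(); T=R.from_rotvec(o['tool_rot']); s=T.inv().apply(np.array([x,y,z])-o['tool_pos'])*100
    G=R.from_matrix(np.array([[np.cos(yaw),np.sin(yaw),0],[np.sin(yaw),-np.cos(yaw),0],[0,0,-1]]))
    print('t',round(o['t'],2),'pos',o['tool_pos'].round(4),'F',o['contact_force'].round(1),'open',round(o['opening'],4)); print('shift',s.round(2),'turn',(T.inv()*G).as_rotvec().round(3))
E
python3 -c "
from h import *
shift(.547,.003,.34,.081)"
```

```text
t 1.05 pos [ 0.4487 -0.162   0.4042] F [ 0.2 -0.9  0.6] open 0.0387
shift [ 11.13 -15.65   6.42] turn [-0.  0. -0.]
```

>>> arm_command([
  [[11.1,-15.6,6.4,0,0,0],[11.1,-15.6,6.4,0,0,0],[11.1,-15.6,6.4,0,0,0],[11.1,-15.6,6.4,0,0,0],[11.1,-15.6,6.4,0,0,0],[11.1,-15.6,6.4,0,0,0],[11.1,-15.6,6.4,0,0,0],[11.1,-15.6,6.4,0,0,0]],
])

```text
t: 1.72
tool_pos: [0.5462, 0.0003, 0.3402]
tool_rot: [3.139, 0.128, -0.002]
contact_force: [-0.6, 0.2, 0.4]
opening: 0.0383
grip_force: 0.0
```

```bash
python3 -c "
from h import *
c=calibration('wrist'); im,d=get_image('wrist'); cv2.imwrite('pics/w1.png',im); np.savez('w1.npz',im=im,d=d,pose=c['pose'],k=[c['fx'],c['fy'],c['cx'],c['cy']])
print(np.round(c['pose'],3).tolist(),c['fx'],c['cx'],c['cy'])
shift(.547,.003,.185,.081)"
```

```text
[[0.081, 0.955, 0.286, 0.618], [-0.997, 0.077, 0.024, 0.007], [0.001, -0.287, 0.958, 0.31], [0.0, 0.0, 0.0, 1.0]] 371.64829954431775 321.0690033347843 232.91443462766463
t 1.77 pos [ 5.462e-01 -2.000e-04  3.408e-01] F [0.3 0.3 0.2] open 0.0385
shift [ 0.11 -0.32 15.58] turn [ 0.     0.    -0.001]
```

View pics/w1.png

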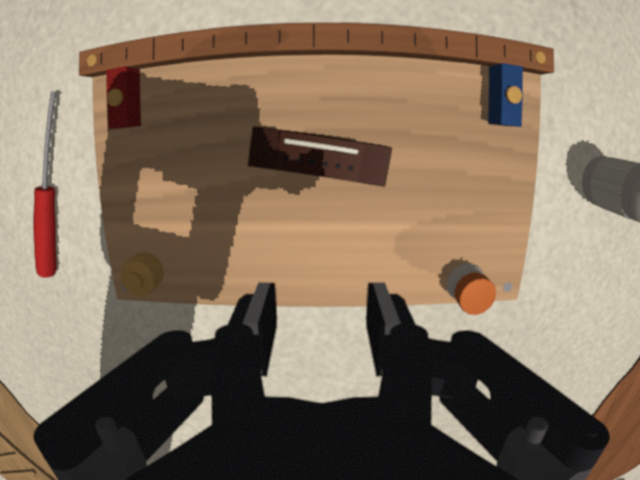

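The wrist view shows the bridge centred at (320,155) between fingertips at (265,285) and (375,285). The red stop is at (123,97) and the fence along the top. I will refine the fence and stop from this view.

```bash
cat >> h.py <<'E'
def wworld(im,d,pose,k):
    fx,fy,cx,cy=k; v,u=np.mgrid[0:480,0:640]
    a=(u-cx)/fx; b=(v-cy)/fy; th=np.hypot(a,b)+1e-9; s=np.tan(th)/th
    P=np.stack([a*s*d,-b*s*d,-d,np.ones_like(d)],-1); W=(P@np.array(pose).T)[...,:3]; W[d==0]=np.nan
    return W
E=np.array([np.cos(.081),np.sin(.081)]); Fv=np.array([-np.sin(.081),np.cos(.081)])
def jig(W): return np.stack([W[...,:2]@E,W[...,:2]@Fv,W[...,2]],-1)
def wristlook(name):
    c=calibration('wrist'); im,d=get_image('wrist'); cv2.imwrite(name,im)
    return im.astype(int),jig(wworld(im,d,c['pose'],[c['fx'],c['fy'],c['cx'],c['cy']]))
E
python3 - <<'E'
from h import *
z=np.load('w1.npz'); J=jig(wworld(z['im'],z['d'],z['pose'],z['k'])); g=z['im'].astype(int)
for u in (180,320,450):
    col=J[20:80,u]; print('fence col',u,[tuple(p.round(3)) for p in col[::5]])
for u in (320,): print('bridge',J[120:190:10,u].round(3).tolist())
fe=(J[...,2]>.03)&(J[...,2]<.038); fe[80:]=0; fe[:,:150]=0; fe[:,480:]=0
p=J[fe]; 
b=np.floor(p[:,1]/.02).astype(int)
for i in np.unique(b): print(i*.02+.01,np.percentile(p[b==i,0],[3,97]).round(4))
red=(g[...,2]>2*g[...,1])&(J[...,2]>.034)&(J[...,2]<.041)&(J[...,0]<.675); red[:,200:]=0; red[150:]=0
q=J[red]; print('red',np.percentile(q,[2,50,98],0).round(4).tolist(),red.sum())
m=(J[...,2]>.018)&(J[...,2]<.029); m[:115]=0;m[195:]=0;m[:,:235]=0;m[:,400:]=0
q=J[m]; print('bridge',cv2.minAreaRect(q[:,:2].astype(np.float32)),np.median(q[:,2]))
print('tips',J[290,265],J[290,372])
E
```

```text
fence col 180 [(np.float64(0.716), np.float64(0.078), np.float64(0.0)), (np.float64(0.711), np.float64(0.078), np.float64(0.001)), (np.float64(0.706), np.float64(0.077), np.float64(0.001)), (np.float64(0.692), np.float64(0.064), np.float64(0.034)), (np.float64(0.688), np.float64(0.064), np.float64(0.035)), (np.float64(0.684), np.float64(0.064), np.float64(0.035)), (np.float64(0.68), np.float64(0.064), np.float64(0.034)), (np.float64(0.676), np.float64(0.064), np.float64(0.034)), (np.float64(0.673), np.float64(0.067), np.float64(0.026)), (np.float64(0.672), np.float64(0.072), np.float64(0.013)), (np.float64(0.668), np.float64(0.073), np.float64(0.012)), (np.float64(0.663), np.float64(0.072), np.float64(0.013))]
fence col 320 [(np.float64(0.706), np.float64(-0.043), np.float64(0.002)), (np.float64(0.692), np.float64(-0.043), np.float64(0.035)), (np.float64(0.689), np.float64(-0.043), np.float64(0.033)), (np.float64(0.685), np.float64(-0.043), np.float64(0.034)), (np.float64(0.68), np.float64(-0.043), np.float64(0.036)), (np.float64(0.677), np.float64(-0.043), np.float64(0.034)), (np.fl
[... 1230 characters left out ...]
, 0.027], [0.572, -0.043, 0.013]]
-0.16999999999999998 [0.6735 0.6948]
-0.15 [0.6736 0.6949]
-0.13 [0.6735 0.695 ]
-0.11 [0.6735 0.6946]
-0.09000000000000001 [0.6735 0.6942]
-0.07 [0.6734 0.6941]
-0.049999999999999996 [0.6737 0.694 ]
-0.03 [0.6736 0.694 ]
-0.01 [0.6735 0.6942]
0.01 [0.6734 0.6941]
0.03 [0.6733 0.6942]
0.05 [0.6733 0.6942]
0.06999999999999999 [0.6732 0.6942]
0.09 [0.6732 0.6942]
red [[0.6244, 0.1092, 0.0347], [0.6473, 0.1164, 0.0386], [0.6719, 0.128, 0.0402]] 1060
bridge ((0.592940092086792, -0.04190608114004135), (0.11026184260845184, 0.032694440335035324), 81.29225158691406) 0.02606428965709784
tips [ 0.55500533 -0.02176821  0.18086845] [ 0.55494678 -0.06316652  0.18070419]
```

Run:
```python
from h import *
z=np.load('w1.npz'); J=jig(wworld(z['im'],z['d'],z['pose'],z['k']))
for u in (258,265,272,372,380): print(u,J[278:300:2,u,2].round(3).tolist())
```

```text
258 [0.014, 0.012, 0.014, 0.175, 0.178, 0.179, 0.18, 0.183, 0.183, 0.187, 0.188]
265 [0.012, 0.013, 0.012, 0.175, 0.177, 0.18, 0.181, 0.181, 0.183, 0.186, 0.187]
272 [0.013, 0.013, 0.012, 0.175, 0.177, 0.177, 0.178, 0.178, 0.178, 0.179, 0.179]
372 [0.015, 0.014, 0.013, 0.175, 0.177, 0.18, 0.181, 0.182, 0.185, 0.185, 0.184]
380 [0.012, 0.013, 0.014, 0.175, 0.177, 0.179, 0.181, 0.183, 0.184, 0.187, 0.188]
```

>>> arm_command([
  [[0.1,0,3,0,0,0],[0.1,0,6,0,0,0],[0.1,0,9,0,0,0],[0.1,0,12,0,0,0],[0.1,0,13.5,0,0,0],[0.1,0,14.5,0,0,0],[0.1,0,14.5,0,0,0]],
])

```text
t: 2.35
tool_pos: [0.5463, -0.0006, 0.1939]
tool_rot: [-3.139, -0.124, 0.005]
contact_force: [-0.5, 0.5, -0.9]
opening: 0.0384
grip_force: 0.0
```

>>> arm_command([
  [[0,0,0.7,0,0,0],[0,0,1.3,0,0,0],[0,0,1.3,0,0,0],[0,0,1.3,0,0,0]],
])

```text
t: 2.68
tool_pos: [0.5483, 0.0001, 0.1841]
tool_rot: [3.138, 0.127, 0.005]
contact_force: [1.6, -1.0, 0.9]
opening: 0.0387
grip_force: 0.9
```

```bash
python3 -c "
from h import *
p=E*.620+Fv*-.042; shift(p[0],p[1],.182,.081)"
```

```text
t 2.68 pos [5.483e-01 1.000e-04 1.841e-01] F [ 1.6 -1.   0.9] open 0.0387
shift [ 7.35 -0.23  0.24] turn [ 0.001 -0.003 -0.   ]
```

>>> arm_command([
  [[0.4,-0.1,0.1,0,0,0],[0.8,-0.2,0.1,0,0,0],[1.2,-0.2,0.1,0,0,0],[1.6,-0.2,0.1,0,0,0],[2.0,-0.2,0.1,0,0,0],[2.4,-0.2,0.1,0,0,0],[2.8,-0.2,0.1,0,0,0],[3.2,-0.2,0.1,0,0,0],[3.6,-0.2,0.1,0,0,0],[4.0,-0.2,0.1,0,0,0],[4.4,-0.2,0.1,0,0,0],[4.8,-0.2,0.1,0,0,0]],
])

```text
t: 3.68
tool_pos: [0.5945, 0.0062, 0.184]
tool_rot: [3.138, 0.128, -0.011]
contact_force: [-14.8, -1.9, 19.9]
opening: 0.0385
grip_force: 9.8
```

```bash
cat >> h.py <<'E'
def bridgefit(im,J):
    m=(J[...,2]>.0185)&(J[...,2]<.029)&(J[...,0]<.6715)&(J[...,0]>.55)&(J[...,1]<.108)&(J[...,1]>-.13)&(im.max(2)<110)
    n,l,s,_=cv2.connectedComponentsWithStats(cv2.morphologyEx(m.astype(np.uint8),cv2.MORPH_CLOSE,np.ones((5,5))))
    m&=l==1+s[1:,4].argmax(); q=J[m]; print('bridge',cv2.minAreaRect(q[:,:2].astype(np.float32)),'min',np.percentile(q,1,0).round(4),'max',np.percentile(q,99,0).round(4),m.sum())
E
python3 -c "
from h import *
im,J=wristlook('pics/w2.png'); bridgefit(im,J)
p=E*.630+Fv*-.042; shift(p[0],p[1],.183,.081)"
```

```text
bridge ((0.6080963611602783, -0.038682322949171066), (0.05423632264137268, 0.11017263680696487), 0.3743591010570526) min [ 0.5956 -0.0919  0.0196] max [0.6347 0.0143 0.0282] 22288
t 3.73 pos [0.5953 0.0062 0.1841] F [-13.6  -1.2  17.5] open 0.0387
shift [3.61 0.   0.09] turn [0.    0.004 0.   ]
```

View pics/w2.png

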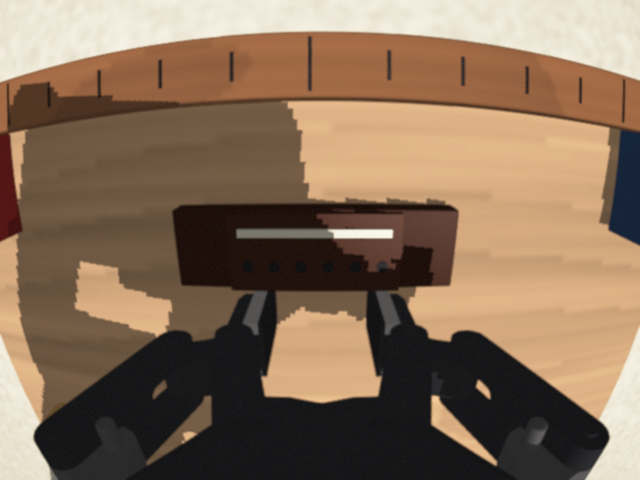

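The bridge is now aligned with the fence, spanning (175..458, 205..290), with both tips on its near edge at (265,292) and (375,292). The 18 N upward force shows the tips are rubbing the board, so I will raise 3 mm.

>>> arm_command([
  [[0,0,-0.3,0,0,0],[0,0,-0.3,0,0,0],[0,0,-0.3,0,0,0]],
])

```text
t: 3.98
tool_pos: [0.5953, 0.0064, 0.1851]
tool_rot: [3.139, 0.127, 0.002]
contact_force: [0.3, 0.3, -0.8]
opening: 0.0383
grip_force: 0.0
```

```bash
python3 -c "
from h import *
p=E*.630+Fv*-.042; shift(p[0],p[1],.187,.081)"
```

```text
t 3.98 pos [0.5953 0.0064 0.1851] F [ 0.3  0.3 -0.8] open 0.0383
shift [ 3.61  0.02 -0.18] turn [ 0.    -0.001 -0.   ]
```

>>> arm_command([
  [[0.2,0,-0.2,0,0,0],[0.5,0,-0.2,0,0,0],[0.8,0,-0.2,0,0,0],[1.1,0,-0.2,0,0,0],[1.4,0,-0.2,0,0,0],[1.7,0,-0.2,0,0,0],[2.0,0,-0.2,0,0,0],[2.3,0,-0.2,0,0,0],[2.6,0,-0.2,0,0,0],[2.8,0,-0.2,0,0,0],[3.0,0,-0.2,0,0,0],[3.2,0,-0.2,0,0,0]],
])

```text
t: 4.98
tool_pos: [0.6272, 0.0089, 0.1866]
tool_rot: [-3.139, -0.127, 0.0]
contact_force: [-0.1, 0.4, 0.6]
opening: 0.0384
grip_force: 0.4
```

>>> arm_command([
  [[0.1,0,0,0,0,0],[0.2,0,0,0,0,0],[0.3,0,0,0,0,0],[0.4,0,0,0,0,0],[0.4,0,0,0,0,0]],
])

```text
t: 5.4
tool_pos: [0.6312, 0.0092, 0.1867]
tool_rot: [-3.139, -0.127, -0.001]
contact_force: [-0.6, 0.2, 0.1]
opening: 0.0386
grip_force: 0.0
```

```bash
python3 -c "
from h import *
p=E*.630+Fv*-.042; shift(p[0],p[1],.187,.081)"
```

```text
t 5.4 pos [0.6312 0.0092 0.1867] F [-0.6  0.2  0.1] open 0.0386
shift [ 0.02  0.01 -0.03] turn [ 0. -0. -0.]
```

Close to the fence with no contact force yet, so I continue in fine steps.

>>> arm_command([
  [[0.05,0,0,0,0,0],[0.1,0,0,0,0,0],[0.15,0,0,0,0,0],[0.15,0,0,0,0,0]],
])

```text
t: 5.73
tool_pos: [0.6323, 0.0093, 0.1867]
tool_rot: [3.139, 0.127, -0.002]
contact_force: [-3.2, -0.9, 2.4]
opening: 0.0384
grip_force: 1.3
```

```bash
python3 -c "
from h import *
im,J=wristlook('pics/w3.png'); bridgefit(im,J)
p=E*.630+Fv*-.042; shift(p[0],p[1],.187,.081)"
```

```text
bridge ((0.6456747055053711, -0.038816049695014954), (0.05165686830878258, 0.10956733673810959), 0.047317903488874435) min [ 0.6341 -0.092   0.0215] max [0.671  0.0143 0.0282] 18618
t 5.78 pos [0.6323 0.0093 0.1867] F [-2.2 -0.5  2.1] open 0.0386
shift [-0.1   0.01 -0.03] turn [ 0.     0.001 -0.   ]
```

View pics/w3.png

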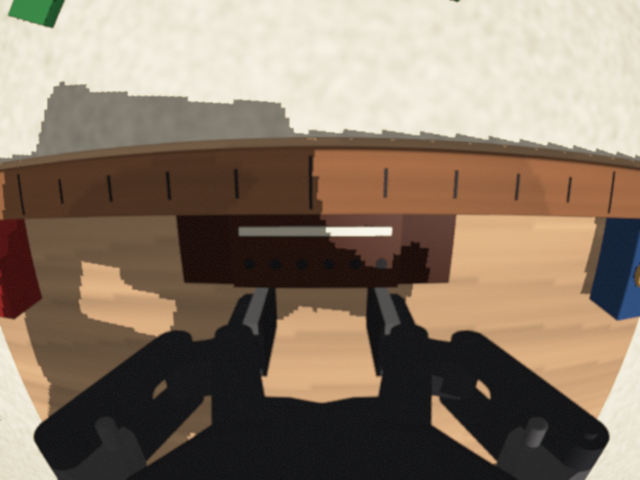

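The bridge now lies flat against the fence from (178,215) to (455,215), at about 2 N. Next: back off, lift, shut the fingers, and go behind its -y end.

>>> arm_command([
  [[-0.8,0,0,0,0,0],[-1.6,0,0,0,0,0],[-1.6,0,-2.5,0,0,0],[-1.6,0,-5,0,0,0],[-1.6,0,-5,0,0,0]],
])

```text
t: 6.2
tool_pos: [0.6179, 0.0079, 0.2422]
tool_rot: [3.138, 0.127, 0.015]
contact_force: [1.0, 0.1, 1.8]
opening: 0.0382
grip_force: 0.0
```

```bash
python3 -c "
from h import *
p=E*.656+Fv*-.126; shift(p[0],p[1],.235,.081)"
```

```text
t 6.2 pos [0.6179 0.0079 0.2422] F [1.  0.1 1.8] open 0.0382
shift [3.94 8.38 0.77] turn [ 0.002 -0.009 -0.   ]
```

>>> arm_command([
  [[2,4,0,0,0,0],[3.9,8.4,0,0,0,0],[3.9,8.4,0,0,0,0],[3.9,8.4,0,0,0,0],[3.9,8.4,0,0,0,0],[3.9,8.4,0,0,0,0],[3.9,8.4,0,0,0,0]],
], gripper=1)

```text
t: 6.78
tool_pos: [0.6614, -0.0713, 0.2362]
tool_rot: [-3.138, -0.129, 0.002]
contact_force: [0.4, -0.6, -0.7]
opening: 0.0001
grip_force: 0.0
```

```bash
python3 -c "
from h import *
im,J=wristlook('pics/w4.png'); bridgefit(im,J)
p=E*.656+Fv*-.126; shift(p[0],p[1],.190,.081)
for v in range(270,330,6): print(v,J[v,290:352:10,:].round(3).tolist()[::2])"
```

```text
bridge ((0.6564727425575256, -0.03933333605527878), (0.030177151784300804, 0.11037501692771912), 0.1384519636631012) min [ 0.6424 -0.0937  0.0214] max [0.671  0.0138 0.0283] 8144
t 6.83 pos [ 0.6615 -0.0714  0.2363] F [ 0.2 -0.7  0.8] open 0.0002
shift [0.24 0.14 4.63] turn [-0.     0.001  0.001]
270 [[0.646, -0.107, 0.013], [0.646, -0.118, 0.013], [0.646, -0.129, 0.012], [0.646, -0.14, 0.013]]
276 [[0.642, -0.106, 0.012], [0.643, -0.118, 0.013], [0.643, -0.129, 0.013], [0.642, -0.14, 0.013]]
282 [[0.639, -0.106, 0.012], [0.664, -0.12, 0.068], [0.664, -0.128, 0.069], [0.639, -0.14, 0.013]]
288 [[0.635, -0.106, 0.013], [0.663, -0.12, 0.073], [0.664, -0.128, 0.074], [0.635, -0.141, 0.013]]
294 [[0.631, -0.106, 0.013], [0.663, -0.12, 0.079], [0.664, -0.127, 0.079], [0.66, -0.136, 0.071]]
300 [[0.659, -0.112, 0.076], [0.664, -0.12, 0.085], [0.663, -0.127, 0.084], [0.66, -0.135, 0.077]]
306 [[0.66, -0.112, 0.082], [0.664, -0.12, 0.09], [0.664, -0.127, 0.09], [0.66, -0.135, 0.082]]
312 [[0.66, -0.113, 0.087], [0.664, -0.12, 0.094], [0.664, -0.127, 0.094], [0.66, -0.135, 0.086]]
318 [[0.66, -0.113, 0.09], [0.664, -0.12, 0.099], [0.664, -0.127, 0.098], [0.66, -0.134, 0.092]]
324 [[0.666, -0.114, 0.105], [0.663, -0.12, 0.101], [0.663, -0.127, 0.1], [0.667, -0.133, 0.107]]
```

View pics/w4.png

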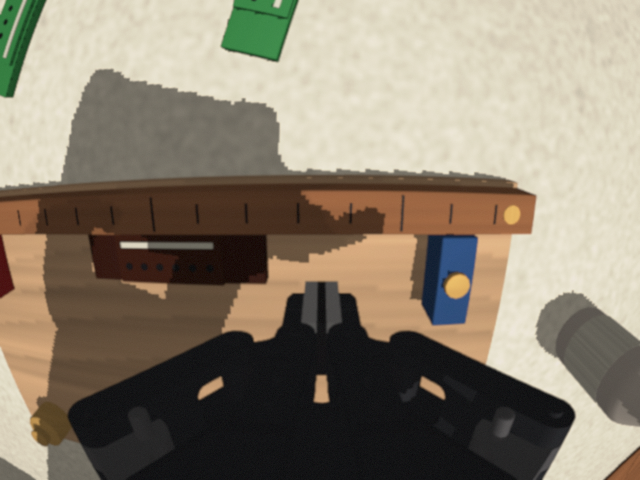

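The bridge is still flat on the fence at (95..267, 235..283). The shut fingers are at (322,285), behind its -y end and clear of the blue stop at (450,280). I descend now.

>>> arm_command([
  [[0.2,0.1,1.5,0,0,0],[0.2,0.1,3,0,0,0],[0.2,0.1,4.2,0,0,0],[0.2,0.1,4.8,0,0,0],[0.2,0.1,4.8,0,0,0],[0.2,0.1,4.8,0,0,0],[0.2,0.1,4.8,0,0,0]],
])

```text
t: 7.42
tool_pos: [0.6641, -0.0733, 0.1878]
tool_rot: [-3.139, -0.127, 0.002]
contact_force: [-0.6, -0.2, 0.7]
opening: 0.0004
grip_force: 0.0
```

```bash
python3 -c "
from h import *
p=E*.657+Fv*-.014; shift(p[0],p[1],.188,.081)"
```

```text
t 7.42 pos [ 0.6641 -0.0733  0.1878] F [-0.6 -0.2  0.7] open 0.0004
shift [  0.1  -11.28  -0.02] turn [-0.     0.001 -0.   ]
```

>>> arm_command([
  [[0.1,-0.4,0,0,0,0],[0.1,-0.8,0,0,0,0],[0.1,-1.2,0,0,0,0],[0.1,-1.5,0,0,0,0],[0.1,-1.8,0,0,0,0],[0.1,-2.1,0,0,0,0],[0.1,-2.4,0,0,0,0],[0.1,-2.7,0,0,0,0],[0.1,-3.0,0,0,0,0],[0.1,-3.3,0,0,0,0],[0.1,-3.6,0,0,0,0],[0.1,-3.9,0,0,0,0]],
])

```text
t: 8.42
tool_pos: [0.6621, -0.0342, 0.1887]
tool_rot: [3.139, 0.127, 0.0]
contact_force: [1.3, -0.7, 1.0]
opening: 0.0002
grip_force: 0.4
```

```bash
python3 -c "
from h import *
im,J=wristlook('pics/w5.png'); bridgefit(im,J)
p=E*.657+Fv*-.014; shift(p[0],p[1],.188,.081)"
```

```text
bridge ((0.6560710072517395, -0.02257101610302925), (0.029130710288882256, 0.11520310491323471), 0.38920679688453674) min [ 0.6427 -0.0751  0.0217] max [0.6698 0.0322 0.0282] 10681
t 8.47 pos [ 0.662  -0.0337  0.1887] F [-0.7 -0.5  0.4] open -0.0
shift [-0.01 -7.32  0.08] turn [-0.  0.  0.]
```

View pics/w5.png

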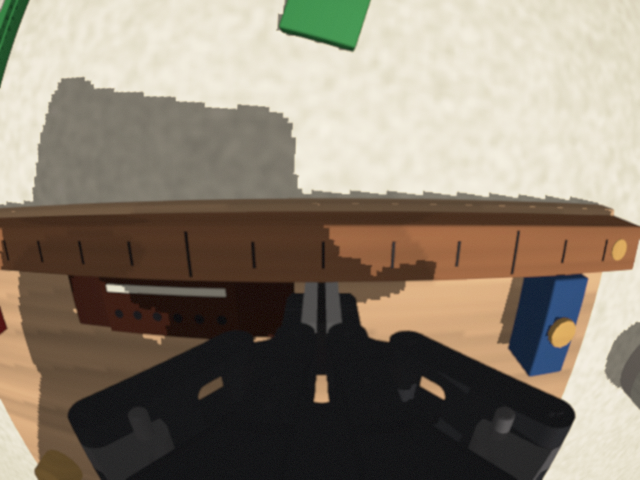

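The bridge slides along the fence and stays flat, spanning (72..295, 277..335), and the force is low. I continue.

>>> arm_command([
  [[0,-0.3,0,0,0,0],[0,-0.6,0,0,0,0],[0,-0.9,0,0,0,0],[0,-1.2,0,0,0,0],[0,-1.5,0,0,0,0],[0,-1.8,0,0,0,0],[0,-2.1,0,0,0,0],[0,-2.4,0,0,0,0],[0,-2.7,0,0,0,0],[0,-3.0,0,0,0,0],[0,-3.3,0,0,0,0],[0,-3.6,0,0,0,0]],
])

```text
t: 9.47
tool_pos: [0.6592, 0.0017, 0.1887]
tool_rot: [3.139, 0.127, -0.0]
contact_force: [-0.0, -0.6, 0.6]
opening: -0.0
grip_force: 0.6
```

>>> arm_command([
  [[0,-0.3,0,0,0,0],[0,-0.6,0,0,0,0],[0,-0.9,0,0,0,0],[0,-1.2,0,0,0,0],[0,-1.5,0,0,0,0],[0,-1.8,0,0,0,0],[0,-2.1,0,0,0,0],[0,-2.4,0,0,0,0],[0,-2.7,0,0,0,0],[0,-3.0,0,0,0,0],[0,-3.1,0,0,0,0],[0,-3.2,0,0,0,0]],
])

```text
t: 10.47
tool_pos: [0.6566, 0.0336, 0.1887]
tool_rot: [3.139, 0.127, -0.0]
contact_force: [-1.1, -1.7, 0.8]
opening: 0.0001
grip_force: 0.9
```

```bash
python3 -c "
from h import *
p=E*.657+Fv*-.011; shift(p[0],p[1],.188,.081)"
```

```text
t 10.47 pos [0.6566 0.0336 0.1887] F [-1.1 -1.7  0.8] open 0.0001
shift [-0.01 -0.87  0.07] turn [0. 0. 0.]
```

>>> arm_command([
  [[0,-0.15,0,0,0,0],[0,-0.3,0,0,0,0],[0,-0.45,0,0,0,0],[0,-0.6,0,0,0,0],[0,-0.6,0,0,0,0]],
])

```text
t: 10.88
tool_pos: [0.6561, 0.0396, 0.1887]
tool_rot: [-3.139, -0.127, 0.0]
contact_force: [-0.4, -1.0, 1.0]
opening: -0.0
grip_force: 0.6
```

>>> arm_command([
  [[0,-0.05,0,0,0,0],[0,-0.1,0,0,0,0],[0,-0.15,0,0,0,0],[0,-0.15,0,0,0,0]],
])

```text
t: 11.22
tool_pos: [0.656, 0.0409, 0.1887]
tool_rot: [-3.139, -0.127, 0.0]
contact_force: [-1.0, -1.6, -0.3]
opening: -0.0
grip_force: 0.8
```

>>> arm_command([
  [[0,-0.05,0,0,0,0],[0,-0.1,0,0,0,0],[0,-0.15,0,0,0,0],[0,-0.15,0,0,0,0]],
])

```text
t: 11.55
tool_pos: [0.6561, 0.0426, 0.189]
tool_rot: [-3.139, -0.127, -0.001]
contact_force: [-0.9, 0.2, 0.9]
opening: 0.0
grip_force: 0.5
```

Run:
```python
from h import *
im,J=wristlook('pics/w6.png'); bridgefit(im,J)
shift(.65,.04,.188,.081)
red=(im[...,2]>2*im[...,1])&(J[...,2]>.034)&(J[...,2]<.041)&(J[...,0]<.68)&(J[...,1]<.14); print(np.percentile(J[red],[2,50,98],0).round(4).tolist())
```

```text
bridge ((0.6559938192367554, 0.05248479172587395), (0.11102612316608429, 0.02957203984260559), 89.96219635009766) min [0.6425 0.0011 0.0217] max [0.6696 0.1066 0.0282] 10497
t 11.6 pos [0.6561 0.0426 0.189 ] F [-0.1 -0.   1.4] open -0.0003
shift [-0.63  0.21  0.1 ] turn [-0.    -0.001 -0.   ]
[[0.6253, 0.1092, 0.0343], [0.6554, 0.1146, 0.0385], [0.6731, 0.1278, 0.0397]]
```

View pics/w6.png

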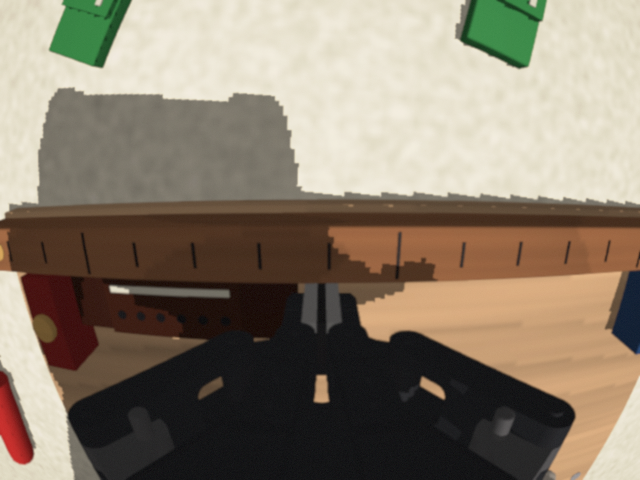

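The bridge's end, at x≈78 in the image, is about 1 mm from the red stop at (60,320), and the long edge is still flat on the fence. I close the last gap.

>>> arm_command([
  [[0,-0.05,0,0,0,0],[0,-0.1,0,0,0,0],[0,-0.1,0,0,0,0]],
])

```text
t: 11.85
tool_pos: [0.656, 0.0434, 0.189]
tool_rot: [3.139, 0.127, 0.001]
contact_force: [1.4, -0.3, 1.7]
opening: -0.0001
grip_force: 0.8
```

>>> arm_command([
  [[0,-0.05,0,0,0,0],[0,-0.1,0,0,0,0],[0,-0.1,0,0,0,0]],
])

```text
t: 12.1
tool_pos: [0.6559, 0.0443, 0.1889]
tool_rot: [3.139, 0.127, 0.001]
contact_force: [0.9, -0.6, 2.4]
opening: 0.0001
grip_force: 1.1
```

>>> arm_command([
  [[0,-0.05,0,0,0,0],[0,-0.1,0,0,0,0],[0,-0.1,0,0,0,0],[0,-0.1,0,0,0,0]],
])

```text
t: 12.43
tool_pos: [0.6558, 0.0452, 0.189]
tool_rot: [3.139, 0.127, 0.001]
contact_force: [0.6, -1.6, 2.4]
opening: 0.0003
grip_force: 1.6
```

Run:
```python
from h import *
im,J=wristlook('pics/w7.png'); bridgefit(im,J); shift(.65,.04,.188,.081)
```

```text
bridge ((0.6559774875640869, 0.04706256836652756), (0.12189424782991409, 0.0299303587526083), 89.84632873535156) min [ 0.6423 -0.0087  0.0217] max [0.6699 0.1066 0.0283] 10781
t 12.48 pos [0.6558 0.0452 0.1889] F [ 1.1 -1.4  3.4] open -0.0
shift [-0.62  0.48  0.09] turn [ 0. -0. -0.]
```

>>> arm_command([
  [[0,-0.05,0,0,0,0],[0,-0.1,0,0,0,0],[0,-0.1,0,0,0,0],[0,-0.1,0,0,0,0]],
])

```text
t: 12.82
tool_pos: [0.6557, 0.0462, 0.1889]
tool_rot: [3.139, 0.127, 0.001]
contact_force: [0.5, -3.1, 4.4]
opening: 0.0
grip_force: 2.3
```

Run:
```python
from h import *
im,J=wristlook('pics/w8.png'); shift(.65,.04,.188,.081)
# profile along f at mid-width
for e in (.65,.662):
    m=(abs(J[...,0]-e)<.002)&(J[...,1]>-.02)&(J[...,1]<.13)&(J[...,2]<.05); p=J[m]; b=np.floor(p[:,1]/.002).astype(int)
    print(e,[(round(i*.002+.001,3),round(float(np.median(p[b==i,2])),4)) for i in np.unique(b) if i<6 or i>48])
    print('mid z',np.median(p[(p[:,1]>.03)&(p[:,1]<.08),2]))
cv2.imwrite('pics/w8c.png',cv2.resize(im[240:380,0:340].astype(np.uint8),None,fx=2.3,fy=2.3))
```

```text
t 12.87 pos [0.6557 0.0462 0.189 ] F [-0.3 -3.5  4.5] open 0.0001
shift [-0.62  0.57  0.1 ] turn [ 0. -0. -0.]
0.65 [(np.float64(0.009), 0.0226), (np.float64(0.011), 0.0229), (np.float64(0.099), 0.0228), (np.float64(0.101), 0.0228), (np.float64(0.103), 0.0226), (np.float64(0.105), 0.0229), (np.float64(0.107), 0.0229), (np.float64(0.109), 0.0299), (np.float64(0.111), 0.0324), (np.float64(0.113), 0.0406), (np.float64(0.115), 0.0425), (np.float64(0.117), 0.0425), (np.float64(0.119), 0.043), (np.float64(0.121), 0.0428), (np.float64(0.123), 0.0429), (np.float64(0.125), 0.0425), (np.float64(0.127), 0.0425), (np.float64(0.129), 0.0389)]
mid z 0.026879151556785746
0.662 [(np.float64(-0.019), 0.0319), (np.float64(-0.017), 0.0287), (np.float64(-0.015), 0.0311), (np.float64(-0.013), 0.0289), (np.float64(0.001), 0.0342), (np.float64(0.003), 0.0363), (np.float64(0.005), 0.0351), (np.float64(0.007), 0.033), (np.float64(0.009), 0.0229), (np.float64(0.011), 0.0229), (np.float64(0.099), 0.0228), (np.float64(0.101), 0.0229), (np.float64(0.103), 0.0226), (np.float64(0.105), 0.0227), (np.float64(0.107), 0.0228), (np.float64(0.109), 0.0298), (np.float64(0.111), 0.0326), (np.float64(0.113), 0.0389), (np.float64(0.115), 0.0385), (np.float64(0.117), 0.0386), (np.float64(0.119), 0.0387), (np.float64(0.121), 0.0387), (np.float64(0.123), 0.0387), (np.float64(0.125), 0.0386), (np.float64(0.127), 0.0387), (np.float64(0.129), 0.0382)]
mid z 0.02686666351074493
```

View pics/w8c.png

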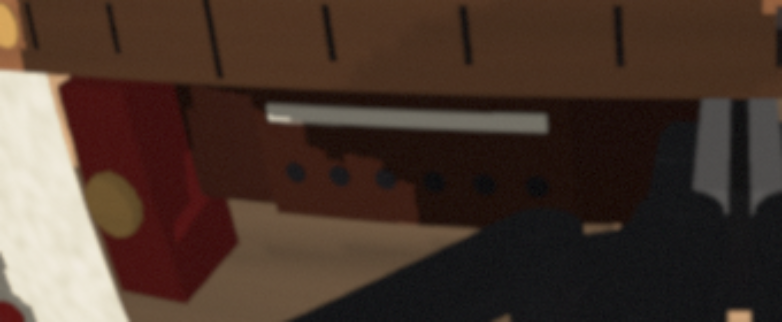

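The bridge butts against the red stop, with the joint at crop x≈190 and a 3.5 N push; both ends lie level at z 0.0228. I retreat, then press the long edge once more to make sure it is tight to the fence.

>>> arm_command([
  [[0,0.5,0,0,0,0],[0,1.5,0,0,0,0],[0,2.5,0,0,0,0],[0,2.5,-3,0,0,0],[0,2.5,-6,0,0,0],[-3,2.5,-6,0,0,0],[-6,2.5,-6,0,0,0],[-6,2.5,-6,0,0,0],[-6,2.5,-6,0,0,0]],
], gripper=0.1)

```text
t: 13.62
tool_pos: [0.5957, 0.0165, 0.2467]
tool_rot: [-3.138, -0.126, 0.006]
contact_force: [0.2, 0.7, -0.0]
opening: 0.0384
grip_force: 0.0
```

Run:
```python
from h import *
im,J=wristlook('pics/w9.png')
p=E*.612+Fv*.054; shift(p[0],p[1],.2,.081)
m=(J[...,2]>.0185)&(J[...,2]<.029)&(J[...,0]<.675)&(J[...,0]>.6)&(J[...,1]<.112)&(J[...,1]>-.05)&(im.max(2)<110)
q=J[m]
for a in (.005,.03,.05,.08,.1): s=q[abs(q[:,1]-a)<.004]; print(a,np.percentile(s[:,0],[2,98]).round(4),len(s))
print('f range',np.percentile(q[:,1],[.5,99.5]))
cv2.imwrite('pics/w9c.png',im.astype(np.uint8)[:400])
```

```text
t 13.67 pos [0.597  0.0164 0.2476] F [ 0.  -0.8  1.5] open 0.0382
shift [ 1.56 -8.59  4.76] turn [-0.001  0.002 -0.001]
0.005 [0.642  0.6731] 912
0.03 [0.6421 0.673 ] 814
0.05 [0.6427 0.6726] 712
0.08 [0.6427 0.6727] 622
0.1 [0.6421 0.6727] 572
f range [-0.0001442   0.11068983]
```

View pics/w9.png

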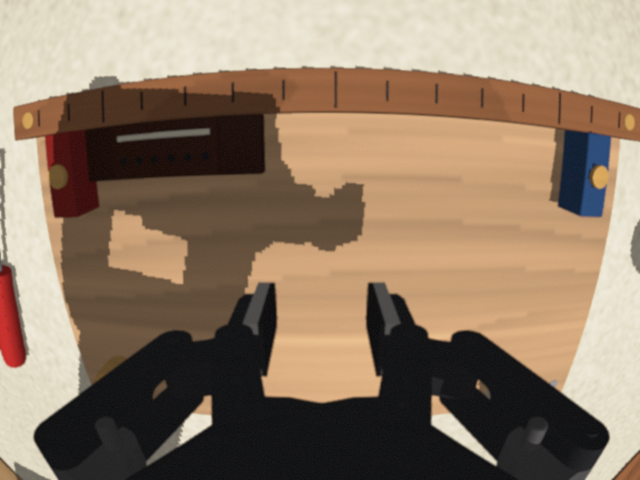

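The bridge lies at (88..265, 115..180), flush to the fence and the red stop, and all bystanders are in place. I add one gentle final press on the long edge.

>>> arm_command([
  [[1.5,-3,0,0,0,0],[1.5,-6,0,0,0,0],[1.5,-8.6,0,0,0,0],[1.5,-8.6,1.5,0,0,0],[1.5,-8.6,3.5,0,0,0],[1.5,-8.6,5.5,0,0,0],[1.5,-8.6,5.9,0,0,0],[1.5,-8.6,5.9,0,0,0],[1.5,-8.6,5.9,0,0,0]],
])

```text
t: 14.42
tool_pos: [0.6065, 0.1034, 0.19]
tool_rot: [-3.139, -0.127, -0.0]
contact_force: [-0.1, 0.1, 0.8]
opening: 0.0384
grip_force: 0.0
```

```bash
python3 -c "
from h import *
p=E*.631+Fv*.054; shift(p[0],p[1],.187,.081)"
```

```text
t 14.42 pos [0.6065 0.1034 0.19  ] F [-0.1  0.1  0.8] open 0.0384
shift [ 1.81 -0.    0.3 ] turn [-0. -0. -0.]
```

>>> arm_command([
  [[0.4,0,0.3,0,0,0],[0.8,0,0.3,0,0,0],[1.2,0,0.3,0,0,0],[1.5,0,0.3,0,0,0],[1.7,0,0.3,0,0,0],[1.8,0,0.3,0,0,0],[1.85,0,0.3,0,0,0],[1.85,0,0.3,0,0,0]],
])

```text
t: 15.08
tool_pos: [0.6242, 0.105, 0.1867]
tool_rot: [-3.139, -0.127, 0.0]
contact_force: [-0.4, -0.1, 0.9]
opening: 0.0381
grip_force: 0.2
```

>>> arm_command([
  [[0.05,0,0,0,0,0],[0.1,0,0,0,0,0],[0.1,0,0,0,0,0]],
])

```text
t: 15.33
tool_pos: [0.6247, 0.105, 0.1866]
tool_rot: [3.139, 0.127, -0.004]
contact_force: [-6.1, -0.6, 3.7]
opening: 0.0382
grip_force: 2.7
```

Firm contact at 6 N means the bridge is tight to the fence. I retreat clear.

>>> arm_command([
  [[-0.4,0,0,0,0,0],[-1.2,0,0,0,0,0],[-2.5,0,0,0,0,0],[-2.5,0,-3,0,0,0],[-2.5,0,-6,0,0,0],[-2.5,4,-9,0,0,0],[-2.5,7,-12,0,0,0],[-2.5,7,-15,0,0,0],[-2.5,7,-15,0,0,0],[-2.5,7,-15,0,0,0],[-2.5,7,-15,0,0,0]],
])

```text
t: 16.25
tool_pos: [0.6055, 0.0333, 0.3363]
tool_rot: [-3.139, -0.127, -0.0]
contact_force: [-0.9, -0.5, -0.8]
opening: 0.0388
grip_force: 0.0
```

Run:
```python
from h import *
im,J=wristlook('pics/w10.png')
m=(J[...,2]>.0185)&(J[...,2]<.029)&(J[...,0]<.675)&(J[...,0]>.6)&(J[...,1]<.112)&(J[...,1]>-.05)&(im.max(2)<110)
q=J[m]
for a in (.005,.05,.1): s=q[abs(q[:,1]-a)<.004]; print(a,np.percentile(s[:,0],[2,98]).round(4))
print('f range',np.percentile(q[:,1],[.5,99.5])); shift(.6,0,.3,.081)
```

```text
0.005 [0.6421 0.6728]
0.05 [0.6427 0.6725]
0.1 [0.6412 0.6726]
f range [0.00033249 0.11038905]
t 16.3 pos [0.6052 0.0336 0.3351] F [-0.6 -0.  -0.6] open 0.0386
shift [-0.78  3.31  3.51] turn [-0.     0.002  0.   ]
```

View pics/w10.png

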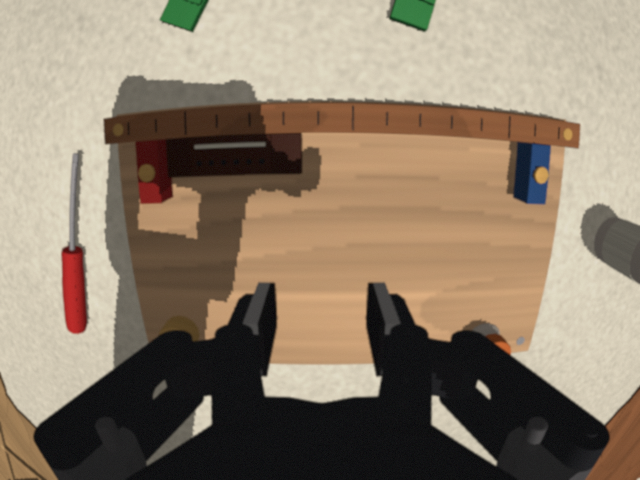

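The bridge, at (168..302, 135..178), is tight to the fence and the red stop. The hand is clear and the bystanders have not moved.

```bash
python3 -c "
from station import *
print(finish_job())"
```

```text
the job is handed in; nothing more can be done
None
```

The bridge blank was pushed flat to the fence, then slid along it to butt against the red stop, and the job was handed in at about 16 s with the hand clear and the bystanders unmoved in the last view; early in the push the fingertips briefly rubbed the board at about 20 N.

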